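# Read the marked spot of a glass negative with a densitometer probe

### The arm

A 6-joint arm with a two-finger parallel gripper is mounted at the origin on the work surface. World frame = base frame: x ahead of the robot, y to its left, z up, the work surface at z = 0. Lengths are in m, angles in rad, forces in N, time in s.
With the tool pointing down it reaches from about 0.3 to 0.775 m from the base axis. Payload 14.6 kg.
Tool frame: the origin (TCP) lies at the very end of the fingers, on their centre line; the grasp point (between the pads) lies 19 mm behind it; z points along the fingers, y is the line along which they close (so a half turn about z gives the same grasp; the last joint's range is limited). The gripper opens to 94 mm and grips with 3 to 60 N. Pads are 16 mm wide; open, the fingers measure 119 mm over their backs; the gripper's body (75 mm by 177 mm) begins 78 mm behind the grasp point.
Start: joints at [1.099, 0.3, 1.521, -0, 1.321, -0.067], TCP at [0.217, 0.506, 0.205] pointing down, gripper open.
Joint ranges: [-3.03, 3.03], [-0.79, 2.21], [0.23, 2.52], [-1.04, 4.18], [0, 3.07], [-2.55, 2.55]. Speed limits (rad/s): [2.22, 2.22, 2.57, 3.14, 3.14, 3.14].

### API

Orientations are given as [roll, pitch, yaw] about the fixed x, y, z axes, in that order (R = Rz(yaw) Ry(pitch) Rx(roll)).
In Python, from station import * gives the robot as it stands.
- The arm moves only by the tool jog_arm, never from a script. Its argument "rows" is a list of rows, each a list of 3 entries, a list of its own where there are three numbers: the shift along the tool's x, y, z in m, then the turn about the tool's z in degrees, then the finger opening in m, from 0 to 0.094. A call has 1 to 12 rows; each row shifts and turns the commanded pose from where the row before left it, along the tool's axes as they then stand; what a row does not reach is not made up. A row lasts 1/12 s, in which the tool goes at most 41.7 mm and 7.16 degrees, less where a joint would pass 70% of its speed; a pose out of reach is approached as far as the arm can. A call is refused whole if a number of a shift passes 0.0417 or a number of a turn 7.16, either way. A call with a gripper value outside its range is refused whole. The fingers move at their own pace and stop on an object; "squeeze" is the grip in N (left out, the last holds). Time passes only in rows, so rows that do not move let the fingers close. It gives the time, the measured TCP pose, the force, the opening and the grip force at its end, in the units of the state.
- get_obs(): the state, without advancing time (a new reading comes with each control period).
- camera(name): name is "side" or "top" or "wrist"; returns a dict with "image" (420x560x3 uint8, red, green, blue), "range_z" (420x560 float32, m along the optical axis (not along the pixel's ray), 0 where there is no reading), "K" (3x3 intrinsics, pixels), "world_from_camera" (4x4, takes a point from camera to world coordinates); the wrist camera has in their place "T_tool_cam" (4x4, takes a point from camera to tool coordinates, whose origin is the TCP and whose axes are the flange's). Camera axes: x right, y up, looking along -z (the intrinsics and any distortion apply to the point x, -y, -z); pixel columns grow to the right and rows downward; lengths in m; the calibration is good to about 2 mm. A picture is of the moment at which its call begins: read the wrist's pose just before it.
- hand_in(): hands the job in; it is judged then, once.
Trained networks look in a picture, given as the dict that the camera call returned (one of the last four; its "shot" number tells which), for a name from the list of things; names that differ only in an ending like _2 or _b are one class to them, and where a whole thing is asked for, a point or a joint stands for the part that bears it (a point fixed in the world has none). Each returns a list of dicts, best first, with "p" (0 to 1); they miss things now and then, are a little off and sometimes report something else, mostly with a low value. They report only what shows in the picture. A call takes as long as a camera call. They do not tell look-alikes from the thing itself.
- search_frame(label, picture): "at" ([column, row] as shares, 0 to 1, of the picture: columns of its width, rows of its height, amid what is visible of it).
- spot_point(label, picture): "at" ([column, row] as shares, 0 to 1, of the picture: columns of its width, rows of its height: a listed point, or the origin of a listed thing).
The state is a dict: "time_s": time; "qpos": joint angles; "joint_vel": joint speeds; "tau": joint torques, N m; "ee_pos": TCP position; "eef_rot": TCP orientation; "force": force on the tool from outside, world axes, zero at the start; "moment": the same for the moment, N m; "grip_width": finger opening in m; "grip_force": force on a finger pad.
Only numpy, scipy, OpenCV 4.12 (cv2) and the standard library are available. Lean on these libraries where they do the work, as an engineer would, in place of code of your own. Each camera call takes 0.05 s, during which the arm holds its last target. There are 200 camera calls.

### The job

On the sloping plate viewer, press the tab of the open hinged frame down until its catches hold the frame shut on the glass negative, and let go of it. Then lift the densitometer probe from its stand and hold its nose on the glass inside the ring label, square to the sloping glass and pressing lightly so that the sprung nose is about half way in; finish while still holding it there. Touch the glass with nothing but the probe, never press it hard, and leave the other things where they stand.

Things in the scene. Friction and masses are not known exactly. Their poses are not given: they have to be found in the camera images.
- viewer: plate viewer, fixed: aluminium light panel 260 x 320 mm, 28 mm thick, on a rear prop, its top sloping 0.26 rad (15 deg) up away from the robot (low edge 38 mm, high edge 105 mm above the table). Origin at the middle of its top, 72 mm up; axes as of the plate. On the top lies the plate holder, 170 x 220 mm: lower frame, glass, hinged upper frame.
- plate: dark glass negative 130 (x) x 180 (y) x 4 mm, fixed in the holder. Origin at the middle of its top face; x runs up the slope, y along the slope to the left, z is the normal of the glass (tilted 0.26 rad from vertical toward the low edge). The window of the shut frame leaves 116 x 166 mm of the glass free.
- probe_stand: bench stand of the probe, fixed: steel foot 76 mm across and upright grey tube 45 mm across with a hole 27 mm across, top rim 75 mm above the table. Origin at the foot's centre on the table.
- probe: densitometer probe, loose, 0.1 kg, upright in its stand: aluminium barrel 24 mm across. Origin on the axis at the centre of the part to grip, 111 mm above the table; z to the tail. Barrel free from 30 below to 25 above the origin, tail cap to 33 above. Flange 34 across, 30 to 36 below, rests on the stand's rim. Nose tip 100 mm below the origin when out. Lift 70 mm straight up to clear the stand.
- nose (a joint): how far the probe's sprung nose (round, 10 mm across) is pushed in along the axis, m: 0 out, 0.010 fully in; the spring gives about 0.8 N at first touch and 3.8 N fully in.
- nose_tip (a point): centre of the nose's flat end face, moving with the nose.
- spot (a point): centre of the ring label stuck on the glass (white paper ring, 28 mm across with a hole 16 mm across), on the top face of the glass: the spot to read.
- gate (a joint): angle of the holder's hinged upper frame (dark steel, 170 x 220 x 6 mm), rad: 0 shut on the glass, 0.4 to 0.54 open at the start. Hinge along the high edge, parallel to the plate's y, 85 mm up the slope from the plate's origin, 3.5 mm above the glass face. A spring lifts the frame; two catches at its front edge snap over it in the last 0.06 rad (about 8 N at the tab), then hold it.
- gate_tab (a point): middle of the top face of the frame's press tab (60 mm wide along y, 32 mm deep, 6 mm thick) at the frame's free, low edge, facing the robot; 182 mm from the hinge axis and 3 mm above the hinge's plane. It moves with the frame; shut, it lies 97 mm down the slope from the plate's origin and 6.5 mm above the glass face.
- scope: bystander: pocket microscope in a like stand, loose: thick aluminium barrel 42 mm across with black eyepiece, origin on its axis at the stand's rim, 75 mm above the table; it rises 74 mm above the rim.
- scope_stand: bystander: fixed stand of the pocket microscope, 76 mm foot. Origin at the foot's centre on the table.
- pot: bystander: fixed white pot 66 mm across and 85 mm tall with forceps and brushes standing up to 162 mm. Origin under its centre.
- vial_a: bystander: capped glass vial, 24 mm across, 58 mm tall, loose; origin under its centre.
- vial_b: bystander: the same kind of vial on the other side of the viewer.
- tape_roll: bystander: roll of tape lying flat, 64 mm across, 19 mm high, loose.
- loupe: bystander: black eye loupe, 48 mm across, 44 mm tall, loose.
- blower: bystander: rubber air blower, 58 mm across, 100 mm tall, loose.
- slide_box: bystander: cardboard slide box 85 x 60 x 32 mm, loose.
Not all that is in view belongs to the job. Leave any blue or red look-alike of the probe alone.

How it is judged:
On the way, in this order (a step that is already met when the one before it is completed fails the run):
1. the hinged frame is shut and held by its catches, with nothing pressing it (value of joint gate below 0.012 rad and contact force between each of the fingers, probe and viewer below 0.1 N), for 0.3 s.
2. after that, the probe is lifted clear of its stand (value of joint gate below 0.012 rad and height (world z) of probe above 0.14 m and contact force between the fingers and probe above 1 N and contact force between probe and probe_stand below 0.1 N), for 0.1 s.
3. the held probe's nose rests lightly on the marked spot, square to the glass (value of joint gate below 0.012 rad and distance between nose_tip and spot below 0.008 m and angle between the z axis of probe and the z axis of plate, either way round below 0.12 rad and contact force between probe and plate between 0.6 and 6 N and value of joint nose between 0.002 and 0.008 m and contact force between the fingers and probe above 1 N and contact force between probe and probe_stand below 0.1 N), for 0.3 s.
At the end, for the whole second after the job is handed in: The frame is still shut (within 0.012 rad); the held probe's nose tip touches the glass within 8 mm of the label's centre, its axis within 0.12 rad of square to the glass, pressing 0.6 to 6 N with the nose 2 to 8 mm in; the probe touches no stand (all of step 3); the arm keeps its last pose, push and grip.
It fails at once if the glass is pressed with more than 12 N through the probe (contact force between probe and plate above 12 N).
It fails at once if the fingers or the arm touch the glass (contact force between any of the fingers, the arm and plate above 1 N).
It fails at once if another thing on the bench is moved more than 30 mm (distance of any of scope, vial_a, vial_b, tape_roll, loupe, blower, slide_box from where it was at the start of the episode above 0.03 m).
It also fails if it takes over 53 s, if anything falls off the work surface, if the arm or the gripper's body presses on something with over 40 N, if the wrist force passes 120 N, or if a joint passes its speed limit or range.

## Working session

There is one attempt and no reset: what is moved stays moved. The work goes in short steps, Python scripts to look and compute and a tool call to move; the robot and the scene stay as the last step left them, time stands still between calls to the robot, and variables do not carry over. Pictures are saved under pics/ and viewed, at most 10 in all, crops included, and the job is handed in when it is done.

Besides the shell and the picture viewer there is one more tool, called after ">>>" by a JSON object that holds its "fn" and its "kwargs". jog_arm: Moves the arm, as the interface text tells. Its arguments: {"type":"object","properties":{"rows":{"type":"array","items":{"type":"array"}},"squeeze":{"type":"number"}},"required":["rows"]}

```bash
mkdir -p pics; ls
cat > h.py <<'E'
import numpy as np, cv2
from station import *
from scipy.spatial.transform import Rotation as R
def Ttool(o):
    T=np.eye(4);T[:3,:3]=R.from_euler('xyz',o['eef_rot']).as_matrix();T[:3,3]=o['ee_pos'];return T
def shot(name):
    o=get_obs();d=camera(name)
    d['W']=d['world_from_camera'] if 'world_from_camera' in d else Ttool(o)@np.array(d['T_tool_cam'])
    return d
def ray(d,u,v):
    K=np.array(d['K']);r=np.array([(u-K[0,2])/K[0,0],-(v-K[1,2])/K[1,1],-1.]);return r
def pt(d,u,v,w=1):
    z=d['range_z'][max(0,int(v)-w):int(v)+w+1,max(0,int(u)-w):int(u)+w+1];z=z[z>0]
    if len(z)==0:return None
    W=np.array(d['W']);return W[:3,:3]@(ray(d,u,v)*np.median(z))+W[:3,3]
def save(d,fn): cv2.imwrite('pics/'+fn,d['image'][:,:,::-1])
E
python3 - <<'E'
from h import *
np.set_printoptions(precision=4,suppress=True)
print(get_obs())
ims=[]
for n in['top','side']:
    d=shot(n);ims.append(d['image']);print(n,d['K'],d['W'],[k for k in d])
    for l in['viewer','plate','probe','gate_tab','spot','probe_stand','scope','pot','vial_a','blower','slide_box','loupe','tape_roll']:
        for f in(search_frame,spot_point):
            for r in f(l,d)[:3]:
                u,v=r['at'][0]*560,r['at'][1]*420
                print(l,f.__name__[:6],round(r['p'],2),int(u),int(v),pt(d,min(u,559),min(v,419)))
    save(d,n+'.png')
E
```

```text
pics
{'time_s': 0.0, 'qpos': array([ 1.0994,  0.3005,  1.5216,  0.    ,  1.3207, -0.0666]), 'joint_vel': array([ 0.0001, -0.0002,  0.0003,  0.0013, -0.0003, -0.0017]), 'tau': array([  0.0003, -53.181 , -35.2732,   0.0708,   0.0245,  -0.0001]), 'ee_pos': array([0.2165, 0.5053, 0.2049]), 'eef_rot': array([-3.1404, -0.0001,  2.7368]), 'force': array([-0.6918,  0.0377,  0.2776]), 'moment': array([-0.0467,  0.0165, -0.0452]), 'grip_force': 0.0, 'grip_width': 0.09398854634168115}
top [[400.3313   0.     278.4005]
 [  0.     400.3313 212.6741]
 [  0.       0.       1.    ]] [[ 0.021   0.9904 -0.1366  0.3493]
 [-0.9997  0.0221  0.0058  0.0146]
 [ 0.0088  0.1364  0.9906  1.1837]
 [ 0.      0.      0.      1.    ]] ['image', 'range_z', 'K', 'world_from_camera', 'shot', 'W']
viewer call 0.69 218 189 [0.5643 0.1781 0.079 ]
viewer call 0.93 215 190 [0.5607 0.1848 0.0761]
plate call 0.66 211 188 [0.5663 0.1962 0.0781]
plate call 0.89 212 190 [0.5601 0.1939 0.0768]
probe call 0.58 401 267 [ 0.3585 -0.3429  0.0451]
probe call 0.55 320 233 [ 0.4411 -0.1047  0.132 ]
probe call 0.48 374 138 [ 0.716  -0
[... 3631 characters left out ...]
304 244 [ 0.5048 -0.1229  0.0453]
blower call 0.86 387 283 [ 0.643  -0.3503  0.0276]
blower call 0.74 342 249 [ 0.5477 -0.2509  0.1151]
blower call 0.74 348 313 [ 0.4887 -0.3855  0.0229]
slide_box call 0.77 185 176 [0.3119 0.4058 0.0297]
slide_box call 0.69 187 182 [0.3132 0.4023 0.0073]
slide_box call 0.62 295 284 [ 0.4092 -0.2401  0.0307]
loupe call 0.81 298 321 [ 0.3498 -0.3613  0.0399]
loupe call 0.51 279 186 [0.5294 0.0884 0.1165]
loupe call 0.65 299 327 [ 0.348  -0.3689  0.0258]
loupe call 0.35 387 283 [ 0.6439 -0.3516  0.0267]
tape_roll call 0.51 354 242 [ 0.6798 -0.1397 -0.0042]
tape_roll call 0.2 295 258 [ 0.4114 -0.23    0.1229]
tape_roll call 0.59 351 242 [ 0.6725 -0.1346 -0.004 ]
```

View pics/top.png

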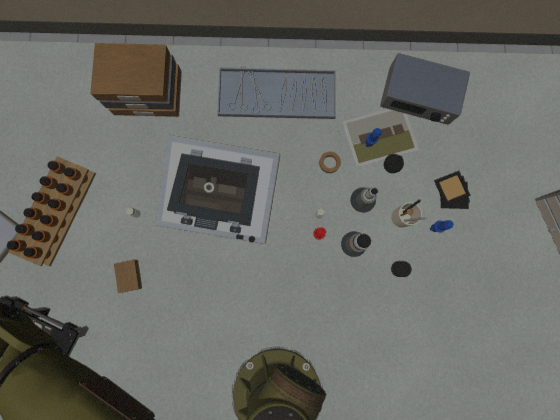

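View pics/side.png

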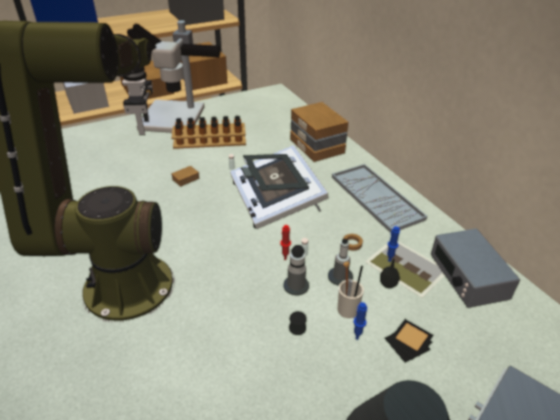

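The top picture shows the open frame with its tab at about (205,224) and the ring label at (209,187). The grey probe in its stand is at about (367,193) and the scope is at (358,241). The look-alikes are red at (320,233) and blue at (375,137) and (442,227). The side view agrees, with the probe at (343,250). Next I measure the plate yaw and plan the approach.

Run:
```python
from h import *
np.set_printoptions(precision=4,suppress=True)
d=shot('top')
c=[pt(d,*p,2) for p in[(174,140),(276,155),(263,238),(160,222)]];print(np.array(c))
P=np.array([pt(d,u,v,0) for (u,v) in [(u,v) for u in range(160,280,2) for v in range(136,244,2)] if pt(d,u,v,0) is not None])
# viewer margin: points fitting slope
best=None
rng=np.random.default_rng(0)
for i in range(600):
    a=P[rng.choice(len(P),3,False)];n=np.cross(a[1]-a[0],a[2]-a[0]);
    if np.linalg.norm(n)<1e-4:continue
    n/=np.linalg.norm(n);n*=np.sign(n[2]);
    k=(abs((P-a[0])@n)<.003)
    if abs(np.arccos(n[2])-.26)<.06 and (best is None or k.sum()>best[0]):best=(k.sum(),k)
Q=P[best[1]];m=Q.mean(0);n=np.linalg.svd(Q-m)[2][2];n*=np.sign(n[2]);print('plane',m,n,'tilt',np.arccos(n[2]),'yaw',np.arctan2(-n[1],-n[0]),len(Q))
g=cv2.cvtColor(d['image'],cv2.COLOR_RGB2GRAY)[178:197,198:220]
print(g)
o=get_obs();print(o['ee_pos'])
```

```text
[[0.6966 0.3038 0.1022]
 [0.6595 0.0183 0.1044]
 [0.4327 0.0503 0.0432]
 [0.4722 0.346  0.0425]]
plane [0.594  0.1765 0.0832] [-0.2352  0.035   0.9713] tilt 0.24007713945100048 yaw -0.14752456762831231 1076
[[ 70  65  63  67  60  58  55  54  47  41  34  38  45  62  63  64  67  63
   55  40  40  36]
 [ 67  67  67  67  67  68  69  68  45  34  42  41  47  67  67  60  65  65
   56  38  41  45]
 [ 69  69  66  69  71  70  69  68  43  39  34  35  50  67  64  63  67  63
   53  39  43  41]
 [ 69  67  67  66  67  70  65  64  36  37  44  37  49  61  66  64  63  62
   46  40  39  38]
 [ 69  68  67  70  68  67  69  66  58  91 106 107  85  65  62  63  62  62
   49  38  36  41]
 [ 65  68  65  69  67  67  70  88 130 132 137 134 129 127  95  60  66  63
   46  40  41  45]
 [ 71  67  68  66  67  66  90 132 138 137 108 111 126 137 128  93  66  53
   55  57  56  65]
 [ 70  65  62  68  69  76 119 134 117  82  61  70  85 126 137 114  63  63
   55  55  61  73]
 [ 71  69  64  70  66  76 122 133  83  55  55  59  69 101 135 132  63  60
   58  54  63  71]
 [ 65  66  67  65  68  76 124 134  93  53  59  56  65  7
[... 197 characters left out ...]
64  61
   57  61  67  74]
 [ 55  53  58  55  55  58  74 125 140 130 130 118 132 138 133  88  59  52
   56  62  69  76]
 [ 50  57  56  55  56  58  57  77 112 137 139 134 138 121  93  63  59  57
   57  57  63  70]
 [ 52  51  51  54  53  52  55  56  69  91  93  92  89  74  62  58  57  59
   57  60  60  61]
 [ 51  48  46  50  48  50  50  47  51  55  59  54  51  55  54  55  56  61
   56  54  56  59]
 [ 53  50  51  52  52  55  53  50  47  53  51  48  48  49  49  52  55  49
   60  56  58  57]
 [ 50  51  47  48  51  53  47  52  48  54  46  52  50  48  52  51  50  52
   47  47  55  49]
 [ 53  55  54  52  52  52  53  52  49  52  46  50  52  50  46  49  45  56
   49  50  49  53]]
[0.2166 0.5056 0.2055]
```

>>> {"fn": "jog_arm", "kwargs": {"rows": [[[0,0,0],-7.1,0.0],[[0,0,0],-7.1,0.0],[[-0.0295,-0.0271,0],0,0.0],[[-0.0295,-0.0271,0],0,0.0],[[-0.0295,-0.0271,0],0,0.0],[[-0.0295,-0.0271,0],0,0.0],[[-0.0295,-0.0271,0],0,0.0],[[-0.0295,-0.0271,0],0,0.0],[[-0.0295,-0.0271,0],0,0.0],[[-0.0295,-0.0271,0],0,0.0],[[-0.0295,-0.0271,0],0,0.0],[[-0.0295,-0.0271,0],-1,0.0]]}}

```text
time_s: 3.75
ee_pos: [0.4665, 0.1899, 0.2057]
eef_rot: [3.141, 0.0, 3.002]
force: [-0.1, 0.7, -0.1]
grip_width: 0.0172
grip_force: 0.0
```

Run:
```python
from h import *
np.set_printoptions(precision=4,suppress=True)
d=shot('wrist');print(np.array(d['T_tool_cam']),d['K'][0]);o=get_obs();print(o['time_s'],o['ee_pos'],o['eef_rot'],o['force'],o['grip_width'])
for l in['gate_tab','spot']:
  for r in spot_point(l,d)[:2]:
    u,v=r['at'][0]*560,r['at'][1]*420;print(l,r['p'],int(u),int(v),pt(d,u,v))
save(d,'w1.png')
```

```text
[[-0.0005  0.9578  0.2874  0.085 ]
 [ 1.      0.0005  0.0002 -0.0009]
 [ 0.0001  0.2874 -0.9578 -0.1788]
 [ 0.      0.      0.      1.    ]] [316.7328   0.     277.646 ]
3.8 [0.4698 0.1855 0.2055] [-3.1406  0.0014  3.0006] [ 1.3695 -3.2352 -0.9307] 0.013370579952320978
gate_tab 0.6 291 225 [0.4701 0.2006 0.1324]
spot 0.58 302 291 [0.4576 0.2013 0.2589]
```

View pics/w1.png

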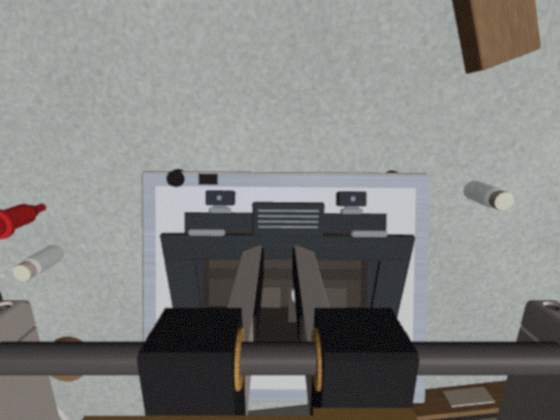

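The wrist view shows the ridged tab at about (289,217), columns 254–323 and rows 204–231, with catches at (220,200) and (351,200). The fingertips are at about (280,250). I measure the tab before pressing.

Run:
```python
from h import *
np.set_printoptions(precision=4,suppress=True)
d=shot('wrist');o=get_obs();print(o['ee_pos'],o['eef_rot'],o['force'],o['grip_width'])
for p in [(289,207),(289,217),(289,228),(258,217),(319,217),(225,245),(160,200),(415,200)]: print(p,pt(d,*p))
```

```text
[0.4659 0.1911 0.2053] [-3.1415 -0.0004  2.9999] [0.6617 0.5676 0.3871] 0.0024306743263710746
(289, 207) [0.453  0.2003 0.1354]
(289, 217) [0.4618 0.1991 0.1342]
(289, 228) [0.4721 0.1978 0.1321]
(258, 217) [0.4584 0.1736 0.1334]
(319, 217) [0.4655 0.2237 0.1339]
(225, 245) [0.4808 0.1407 0.1289]
(160, 200) [0.4497 0.0612 0.0479]
(415, 200) [0.4902 0.3382 0.0463]
```

>>> {"fn": "jog_arm", "kwargs": {"rows": [[[0.001,0.008,0.02],0,0],[[0,0,0.02],0,0],[[0,0,0.02],0,0],[[0,0,0.01],0,0],[[0,0,0.01],0,0],[[0,0,0.01],0,0],[[0,0,0.01],0,0],[[0,0,0.01],0,0],[[0,0,0.01],0,0],[[0,0,0.01],0,0],[[0,0,0],0,0]]}}

```text
time_s: 4.87
ee_pos: [0.4653, 0.1995, 0.0736]
eef_rot: [-3.141, -0.002, 3.002]
force: [1.4, 0.8, 1.2]
grip_width: 0.0007
grip_force: 0.8
```

>>> {"fn": "jog_arm", "kwargs": {"rows": [[[0,0,0.004],0,0],[[0,0,0.004],0,0],[[0,0,0.004],0,0],[[0,0,0.002],0,0],[[0,0,0],0,0]]}}

```text
time_s: 5.28
ee_pos: [0.4656, 0.1997, 0.0611]
eef_rot: [-3.141, -0.0, 3.002]
force: [0.3, 0.1, -0.3]
grip_width: 0.0005
grip_force: 0.0
```

>>> {"fn": "jog_arm", "kwargs": {"rows": [[[0,0,0.002],0,0],[[0,0,0.002],0,0],[[0,0,0.002],0,0],[[0,0,0],0,0]]}}

```text
time_s: 5.62
ee_pos: [0.4664, 0.1999, 0.0564]
eef_rot: [3.141, 0.002, 3.002]
force: [-3.3, -3.7, 16.2]
grip_width: 0.0006
grip_force: 8.2
```

Run:
```python
from h import *
np.set_printoptions(precision=4,suppress=True)
d=shot('wrist');o=get_obs();print(o['ee_pos'],o['force'],o['tau'])
save(d,'w2.png')
for r in spot_point('gate_tab',d)[:1]:
    u,v=r['at'][0]*560,r['at'][1]*420;print(r['p'],int(u),int(v),pt(d,u,v))
```

```text
[0.4664 0.1999 0.0565] [-3.7903 -3.9471 15.896 ] [  0.8199 -43.7304 -25.1996   0.4581  -0.9281  -0.0251]
0.63 275 410 [0.5618 0.1841 0.076 ]
```

View pics/w2.png

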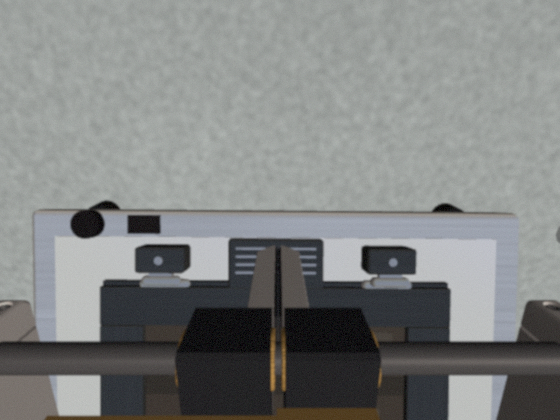

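The frame looks fully down, with both catches, at (163,265) and (388,265), over its edge and a 16 N push. I press a touch more, then lift and check.

>>> {"fn": "jog_arm", "kwargs": {"rows": [[[0,0,0.002],0,0],[[0,0,0],0,0],[[0,0,-0.004],0,0],[[0,0,-0.01],0,0],[[0,0,-0.03],0,0],[[0,0,-0.03],0,0],[[0,0,-0.03],0,0],[[0,0,-0.03],0,0],[[0,0,-0.03],0,0.03],[[0,0,-0.03],0,0.06]]}}

```text
time_s: 6.55
ee_pos: [0.4653, 0.1997, 0.2492]
eef_rot: [3.142, -0.0, 3.002]
force: [1.0, -0.8, -0.4]
grip_width: 0.0102
grip_force: 0.0
```

Run:
```python
from h import *
np.set_printoptions(precision=4,suppress=True)
d=shot('wrist');o=get_obs();print(o['time_s'],o['ee_pos'],o['eef_rot'],o['force'])
save(d,'w3.png')
for l in('gate_tab','spot','plate'):
  for r in spot_point(l,d)[:2]:
    u,v=r['at'][0]*560,r['at'][1]*420;print(l,r['p'],int(u),int(v),pt(d,u,v))
```

```text
6.6 [0.4669 0.2003 0.2551] [3.138  0.0069 3.0022] [1.0718 0.6596 5.0686]
gate_tab 0.65 277 194 [0.4687 0.1985 0.0578]
spot 0.4 295 275 [0.4564 0.2087 0.2871]
plate 0.77 275 273 [0.5628 0.1828 0.0764]
```

View pics/w3.png

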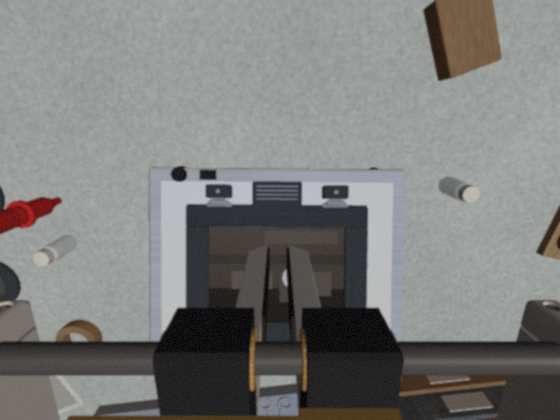

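The frame is shut: the tab at (277,192) is at z≈0.058 and both catches are hooked. The label shows at (288,278) between the fingers. Next is the probe.

>>> {"fn": "jog_arm", "kwargs": {"rows": [[[-0.0137,-0.038,0],0,0.07],[[-0.0137,-0.038,0],0,0.07],[[-0.0137,-0.038,0],0,0.07],[[-0.0137,-0.038,0],0,0.07],[[-0.0137,-0.038,0],0,0.07],[[-0.0137,-0.038,0],0,0.07],[[-0.0137,-0.038,0],0,0.07],[[-0.0137,-0.038,0],0,0.07],[[-0.0137,-0.038,0],0,0.07],[[-0.0137,-0.038,0],0,0.07],[[-0.0137,-0.038,0],0,0.07],[[0,0,0],0,0.07]]}}

```text
time_s: 7.75
ee_pos: [0.5563, -0.2406, 0.2445]
eef_rot: [3.141, -0.004, 2.998]
force: [-0.5, 0.3, -0.5]
grip_width: 0.0699
grip_force: 0.0
```

Run:
```python
from h import *
np.set_printoptions(precision=4,suppress=True)
d=shot('wrist');o=get_obs();print(o['time_s'],o['ee_pos'],o['eef_rot'],o['force'],o['grip_width'])
save(d,'w4.png')
for l in('probe','scope','probe_stand'):
  for r in spot_point(l,d)[:3]:
    u,v=r['at'][0]*560,r['at'][1]*420;print(l,r['p'],int(u),int(v),pt(d,u,v))
d=shot('top')
g=cv2.cvtColor(d['image'],cv2.COLOR_RGB2GRAY)
m=np.zeros(g.shape,np.uint8);m[178:197,200:218]=g[178:197,200:218]>105
c=cv2.moments(cv2.convexHull(cv2.findNonZero(m)));u,v=c['m10']/c['m00'],c['m01']/c['m00'];print('ring',u,v,pt(d,u,v,4),[ (round(r['p'],2),r['at'][0]*560,r['at'][1]*420) for r in spot_point('spot',d)[:2]])
for r in spot_point('plate',d)[:1]:print('plate',r['p'],pt(d,r['at'][0]*560,r['at'][1]*420))
P=np.array([pt(d,u,v,0) for u in range(192,238,2) for v in range(172,202,2)])
m=P.mean(0);n=np.linalg.svd(P-m)[2][2];n*=np.sign(n[2]);print(m,n,np.arccos(n[2]),np.arctan2(-n[1],-n[0]))
```

```text
7.8 [ 0.5562 -0.2378  0.2446] [ 3.1405 -0.0039  2.9984] [0.4313 1.1384 0.7065] 0.06974173963202279
probe 0.69 275 206 [ 0.5499 -0.2424  0.141 ]
probe 0.59 286 339 [ 0.7158 -0.2541  0.1154]
probe 0.57 400 70 [ 0.4486 -0.1176  0.1246]
scope 0.78 282 69 [ 0.4357 -0.2198  0.1481]
probe_stand 0.94 275 187 [ 0.5442 -0.2425  0.081 ]
ring 208.6 186.93978494623656 [0.57   0.2054 0.0797] [(0.51, 212.296, 187.992)]
plate 0.81 [0.5612 0.1871 0.0774]
[0.5729 0.1903 0.0801] [-0.2526  0.0401  0.9667] 0.25859878315226187 -0.15728356252103204
```

View pics/w4.png

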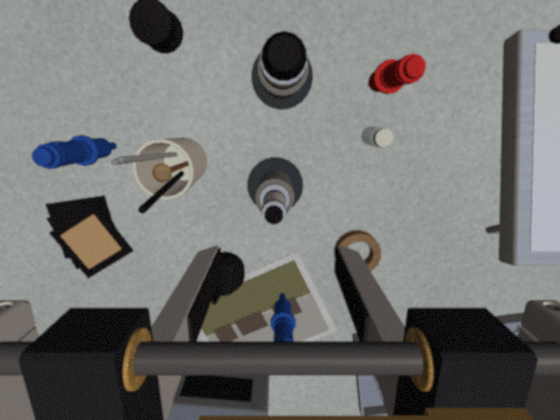

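The probe stands at (274,200), with its black tail cap at about (274,213). It is between the open fingers in y. I measure its axis.

Run:
```python
from h import *
np.set_printoptions(precision=4,suppress=True)
d=shot('wrist');o=get_obs();print(o['ee_pos'],o['eef_rot'])
W=d['W']
def atz(u,v,z):
    r=W[:3,:3]@ray(d,u,v);return W[:3,3]+r*(z-W[2,3])/r[2]
print('cap',atz(274,213,.144),'foot',atz(275,187,.004))
g=cv2.cvtColor(d['image'],cv2.COLOR_RGB2GRAY)[195:235,250:300]
m=(g<60).astype(np.uint8);n,l,s,c=cv2.connectedComponentsWithStats(m)
for i in range(1,n):
    if s[i,4]>60:print('dark',s[i],c[i]+[250,195],atz(*(c[i]+[250,195]),.144))
z=d['range_z'];P=np.array([pt(d,u,v,0) for u in range(255,295) for v in range(180,230) if z[v,u]>0])
Q=P[P[:,2]>.137];print(len(Q),Q[:,:2].min(0),Q[:,:2].max(0),Q.mean(0))
Q=P[(P[:,2]>.07)&(P[:,2]<.083)];print('rim',len(Q),Q[:,:2].min(0),Q[:,:2].max(0))
```

```text
[ 0.5569 -0.234   0.2476] [-3.1416  0.0002  3.0035]
cap [ 0.5565 -0.2382  0.144 ] foot [ 0.5618 -0.2391  0.004 ]
dark [  8  10  17  17 230] [266.1826 213.1261] [ 0.5557 -0.2454  0.144 ]
289 [ 0.5464 -0.2551] [ 0.5651 -0.2359] [ 0.556  -0.2456  0.1431]
rim 500 [ 0.5365 -0.2622] [ 0.5761 -0.2236]
```

>>> {"fn": "jog_arm", "kwargs": {"rows": [[[0,-0.01,0],0,0.06],[[0,0,0.02],0,0.06],[[0,0,0.02],0,0.06],[[0,0,0.02],0,0.06],[[0,0,0.02],0,0.06],[[0,0,0.02],0,0.06],[[0,0,0.02],0,0.06],[[0,0,0.02],0,0.06],[[0,0,0.015],0,0.06],[[0,0,0],0,0.06],[[0,0,0],0,0.06]]}}

```text
time_s: 9.07
ee_pos: [0.5553, -0.2451, 0.0924]
eef_rot: [3.141, -0.001, 3.002]
force: [-0.6, -0.3, 0.6]
grip_width: 0.06
grip_force: 0.0
```

>>> {"fn": "jog_arm", "kwargs": {"rows": [[[0,0,0],0,0.0],[[0,0,0],0,0.0],[[0,0,0],0,0.0],[[0,0,0],0,0.0],[[0,0,0],0,0.0],[[0,0,0],0,0.0],[[0,0,0],0,0.0],[[0,0,0],0,0.0]], "squeeze": 8}}

```text
time_s: 9.73
ee_pos: [0.5556, -0.245, 0.0927]
eef_rot: [-3.141, 0.0, 3.002]
force: [-0.7, 0.8, 2.5]
grip_width: 0.0236
grip_force: 8.0
```

>>> {"fn": "jog_arm", "kwargs": {"rows": [[[0,0,-0.01],0,0.0],[[0,0,-0.01],0,0.0],[[0,0,-0.01],0,0.0],[[0,0,-0.01],0,0.0],[[0,0,-0.01],0,0.0],[[0,0,0],0,0.0],[[0,0,0],0,0.0],[[0,0,0],0,0.0]], "squeeze": 6}}

```text
time_s: 10.4
ee_pos: [0.5552, -0.2449, 0.1421]
eef_rot: [3.141, -0.001, 3.002]
force: [-0.8, -0.8, -1.6]
grip_width: 0.0236
grip_force: 6.0
```

>>> {"fn": "jog_arm", "kwargs": {"rows": [[[0.004,0,0],0,0.0],[[0.004,0,0],0,0.0],[[0.004,0,0],0,0.0],[[0.004,0,0],0,0.0],[[0.004,0,0],0,0.0],[[0,0,0],0,0.0],[[0,0,0],0,0.0]]}}

```text
time_s: 10.98
ee_pos: [0.5354, -0.2422, 0.1426]
eef_rot: [-3.141, -0.0, 3.002]
force: [0.3, -0.2, -1.9]
grip_width: 0.0236
grip_force: 6.0
```

Run:
```python
from h import *
np.set_printoptions(precision=4,suppress=True)
o=get_obs();print(o['time_s'],o['ee_pos'],o['eef_rot'],o['force'],o['grip_width'])
d=shot('wrist');e=shot('side')
b=cv2.resize(e['image'][200:305,270:410],None,fx=4,fy=4,interpolation=cv2.INTER_CUBIC)
cv2.imwrite('pics/c5.png',np.hstack([cv2.resize(d['image'],(560,420))[:,150:390],b])[:,:,::-1])
```

```text
10.9833 [ 0.5354 -0.2422  0.1426] [-3.1415 -0.0001  3.002 ] [ 0.2929 -0.2293 -1.8503] 0.023629095831898848
```

View pics/c5.png

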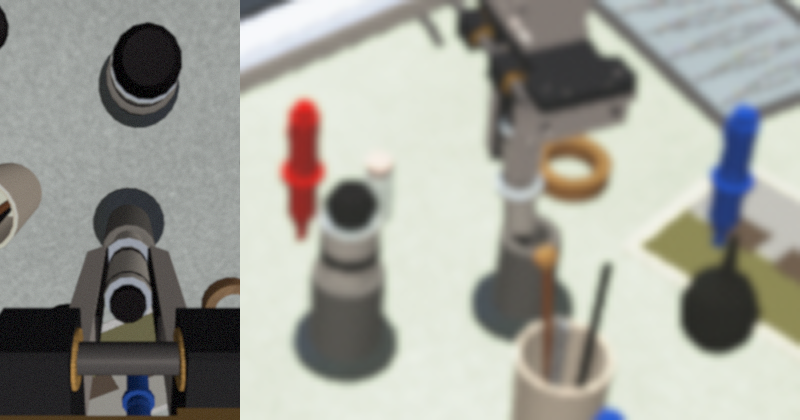

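The crop shows the probe between the fingers with its flange above the tube rim and its lower part still in the hole. The tilt looks small, so I measure it from the depth on its near face.

```bash
cat >> h.py <<'E'
def tilt():
    d=camera('wrist');T=np.array(d['T_tool_cam']);z=d['range_z'];P=[]
    for u in range(225,335):
        for v in range(150,345):
            if z[v,u]>0:
                p=T[:3,:3]@(ray(d,u,v)*z[v,u])+T[:3,3]
                if abs(p[1])<.012 and -.055<p[2]<.035 and abs(p[0])<.035:P.append(p)
    P=np.array(P);c=P[abs(P[:,1])<.004]
    for a in np.arange(-.054,.036,.006):
        k=c[(c[:,2]>=a)&(c[:,2]<a+.006)]
        if len(k)>3:print('z %.3f n %d x max %.4f med %.4f'%(a+.003,len(k),np.percentile(k[:,0],95),np.median(k[:,0])))
    cap=P[P[:,2]<P[:,2].min()+.006];print('cap',cap.mean(0),len(cap))
    m=cap.mean(0)
    b=c[(c[:,2]>-.043)&(c[:,2]<-.004)];A=np.polyfit(b[:,2],b[:,0],1);print('slope dx/dz (tan)',A)
E
python3 - <<'E'
from h import *
np.set_printoptions(precision=4,suppress=True)
tilt()
E
```

```text
z -0.051 n 568 x max 0.0084 med 0.0013
z -0.045 n 82 x max 0.0091 med 0.0083
z -0.039 n 170 x max 0.0111 med 0.0097
z -0.033 n 71 x max 0.0110 med 0.0102
z -0.027 n 60 x max 0.0098 med 0.0094
z -0.021 n 51 x max 0.0090 med 0.0086
z -0.015 n 49 x max 0.0086 med 0.0079
z -0.009 n 43 x max 0.0078 med 0.0072
z -0.003 n 40 x max 0.0073 med 0.0065
z 0.003 n 41 x max 0.0065 med 0.0059
z 0.009 n 28 x max 0.0059 med 0.0052
z 0.015 n 127 x max 0.0096 med 0.0074
z 0.021 n 5 x max 0.0094 med 0.0093
cap [ 0.0007 -0.0003 -0.0503] 952
slope dx/dz (tan) [-0.0692  0.007 ]
```

Tilt is about 0.12 rad in the right direction, so the method works. About 12 mm more is needed.

>>> {"fn": "jog_arm", "kwargs": {"rows": [[[0.004,0,0],0,0.0],[[0.004,0,0],0,0.0],[[0.004,0,0],0,0.0],[[0,0,0],0,0.0],[[0,0,0],0,0.0],[[0,0,0],0,0.0]]}}

```text
time_s: 11.63
ee_pos: [0.5237, -0.2406, 0.1425]
eef_rot: [-3.142, -0.0, 3.002]
force: [0.1, 0.1, -2.2]
grip_width: 0.0238
grip_force: 6.0
```

Run:
```python
from h import *
np.set_printoptions(precision=4,suppress=True)
tilt();print(get_obs()['ee_pos'])
```

```text
z -0.051 n 463 x max 0.0078 med 0.0013
z -0.045 n 173 x max 0.0106 med 0.0091
z -0.039 n 140 x max 0.0117 med 0.0103
z -0.033 n 53 x max 0.0112 med 0.0108
z -0.027 n 35 x max 0.0098 med 0.0089
z -0.021 n 37 x max 0.0083 med 0.0077
z -0.015 n 32 x max 0.0067 med 0.0063
z -0.009 n 31 x max 0.0057 med 0.0048
z -0.003 n 29 x max 0.0041 med 0.0032
z 0.003 n 31 x max 0.0025 med 0.0019
z 0.009 n 15 x max 0.0014 med 0.0011
z 0.015 n 114 x max 0.0040 med 0.0015
z 0.021 n 8 x max 0.0038 med 0.0033
cap [ 0.0004 -0.     -0.0501] 616
slope dx/dz (tan) [-0.1731  0.0037]
[ 0.5238 -0.2405  0.1425]
```

>>> {"fn": "jog_arm", "kwargs": {"rows": [[[0.0028,0,0],0,0.0],[[0,0,0],0,0.0],[[0,0,0],0,0.0],[[-0.003,0,0],0,0.0],[[0,0,0],0,0.0],[[0,0,0],0,0.0]]}}

```text
time_s: 12.18
ee_pos: [0.5241, -0.2406, 0.1424]
eef_rot: [3.142, -0.0, 3.002]
force: [-0.2, 0.2, -2.0]
grip_width: 0.0237
grip_force: 6.0
```

>>> {"fn": "jog_arm", "kwargs": {"rows": [[[0,0,0],0,0.0],[[0,0,0],0,0.0],[[0,0,-0.005],0,0.0],[[0,0,-0.01],0,0.0],[[0,0,-0.015],0,0.0],[[0,0,-0.02],0,0.0],[[0,0,-0.02],0,0.0],[[0,0,-0.02],0,0.0],[[0,0,0],0,0.0],[[0,0,0],0,0.0],[[0,0,0],0,0.0]], "squeeze": 15}}

```text
time_s: 13.1
ee_pos: [0.5237, -0.2404, 0.2316]
eef_rot: [3.141, -0.001, 3.002]
force: [0.8, -0.3, -1.4]
grip_width: 0.0237
grip_force: 15.0
```

Run:
```python
from h import *
np.set_printoptions(precision=4,suppress=True)
tilt();o=get_obs();print(o['ee_pos'],o['force'],o['time_s'])
```

```text
z -0.051 n 438 x max 0.0077 med 0.0011
z -0.045 n 200 x max 0.0107 med 0.0091
z -0.039 n 140 x max 0.0119 med 0.0103
z -0.033 n 50 x max 0.0113 med 0.0107
z -0.027 n 30 x max 0.0094 med 0.0088
z -0.021 n 37 x max 0.0083 med 0.0073
z -0.015 n 31 x max 0.0066 med 0.0060
z -0.009 n 28 x max 0.0050 med 0.0042
z -0.003 n 19 x max 0.0033 med 0.0028
z 0.003 n 34 x max 0.0019 med 0.0012
z 0.009 n 14 x max 0.0008 med 0.0003
z 0.015 n 109 x max 0.0030 med 0.0007
z 0.021 n 8 x max 0.0028 med 0.0024
cap [ 0.0003  0.0004 -0.0502] 547
slope dx/dz (tan) [-0.177   0.0034]
[ 0.5236 -0.2404  0.2312] [ 0.2283 -0.9222 -2.0452] 13.15
```

>>> {"fn": "jog_arm", "kwargs": {"rows": [[[0.005,0.015,0],0,0.0],[[0.0109,0.0343,0],0,0.0],[[0.0109,0.0358,0],0,0.0],[[0.0109,0.0358,0],0,0.0],[[0.0109,0.0358,0],0,0.0],[[0.0109,0.0358,0],0,0.0],[[0.0109,0.0358,0],0,0.0],[[0.0109,0.0358,0],0,0.0],[[0.0109,0.0358,0],0,0.0],[[0.0109,0.0358,0],0,0.0],[[0.006,0.022,0],0,0.0],[[0,0,0],0,0.0]]}}

```text
time_s: 14.15
ee_pos: [0.4645, 0.1322, 0.2315]
eef_rot: [3.141, -0.002, 3.006]
force: [0.7, -0.3, -1.6]
grip_width: 0.0233
grip_force: 15.0
```

>>> {"fn": "jog_arm", "kwargs": {"rows": [[[0,0,0],0,0.0],[[0,0,0],0,0.0],[[0,0,0],0,0.0],[[0,0,0],0,0.0]]}}

```text
time_s: 14.48
ee_pos: [0.4658, 0.1279, 0.2322]
eef_rot: [-3.141, -0.0, 3.001]
force: [0.4, 0.1, -1.3]
grip_width: 0.0237
grip_force: 15.0
```

Run:
```python
from h import *
np.set_printoptions(precision=4,suppress=True)
o=get_obs();d=shot('wrist');print(o['time_s'],o['ee_pos'],o['eef_rot'],o['force'])
for r in spot_point('spot',d)[:3]:
    u,v=r['at'][0]*560,r['at'][1]*420;print(r['p'],int(u),int(v),pt(d,u,v))
Wi=np.linalg.inv(d['W']);p=Wi[:3,:3]@np.array([.568,.2054,.0795])+Wi[:3,3];K=np.array(d['K']);print('expect',K[0,2]-K[0,0]*p[0]/p[2],K[1,2]+K[1,1]*p[1]/p[2])
save(d,'w6.png')
```

```text
14.4833 [0.4658 0.1279 0.2322] [-3.1414 -0.0004  3.0007] [ 0.3589  0.0596 -1.2649]
0.66 505 180 [0.4991 0.4176 0.0103]
0.6 356 274 [0.5687 0.2056 0.0774]
expect 356.931232351254 275.01950111089235
```

View pics/w6.png

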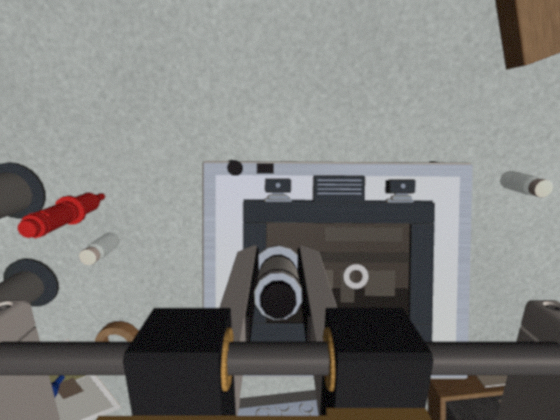

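The wrist view shows the ring label at (356,276), which agrees with the top camera. I take the spot as (0.569, 0.2055, 0.079) and move the nose to about 30 mm above it.

>>> {"fn": "jog_arm", "kwargs": {"rows": [[[-0.009,0.0154,0],0,0.0],[[-0.015,0.025,0],0,0.0],[[-0.015,0.025,0],0,0.0],[[-0.01,0.018,0.01],0,0.0],[[-0.005,0.008,0.015],0,0.0],[[0,0,0.015],0,0.0],[[0,0,0.006],0,0.0],[[0,0,0],0,0.0],[[0,0,0],0,0.0],[[0,0,0],0,0.0]]}}

```text
time_s: 15.42
ee_pos: [0.5322, 0.2116, 0.1877]
eef_rot: [3.141, 0.001, 3.002]
force: [0.2, 0.4, -0.9]
grip_width: 0.0237
grip_force: 15.0
```

Run:
```python
from h import *
np.set_printoptions(precision=4,suppress=True)
o=get_obs();d=shot('wrist');print(o['time_s'],o['ee_pos'],o['eef_rot'],o['force'])
e=shot('side')
for n,s in(('w',d),('s',e)):
  for l in('nose_tip','spot','probe'):
    for r in spot_point(l,s)[:2]:
      u,v=r['at'][0]*560,r['at'][1]*420;print(n,l,round(r['p'],2),u,v,pt(s,u,v))
  Wi=np.linalg.inv(s['W']);K=np.array(s['K'])
  tip=Ttool(o)@np.array([-.0297,0,.0785,1])
  for q in(tip[:3],np.array([.569,.2055,.079])):
    p=Wi[:3,:3]@q+Wi[:3,3];print('expect',q,K[0,2]-K[0,0]*p[0]/p[2],K[1,2]+K[1,1]*p[1]/p[2])
a=cv2.resize(e['image'][135:215,230:320],None,fx=5,fy=5,interpolation=cv2.INTER_CUBIC)
b=d['image'][150:350,200:400]; b=cv2.resize(b,(340,340))
c=np.zeros((400,790,3),np.uint8);c[:400,:450]=a;c[:340,450:]=b;cv2.imwrite('pics/c7.png',c[:,:,::-1])
```

```text
15.4167 [0.5322 0.2116 0.1877] [3.1409 0.0015 3.0015] [ 0.2025  0.3656 -0.8762]
w spot 0.58 274.12 245.61599999999999 [0.5438 0.2062 0.1339]
w probe 0.93 279.384 283.08000000000004 [0.5217 0.2129 0.2335]
expect [0.5618 0.2075 0.1092] 278.7097904884047 253.17197106390486
expect [0.569  0.2055 0.079 ] 277.64638374875176 247.47220209768847
s spot 0.59 273.616 181.482 [0.5564 0.1821 0.0707]
s spot 0.39 272.32800000000003 175.09799999999998 [0.5688 0.2164 0.0727]
s probe 0.84 356.608 312.81600000000003 [ 0.5086 -0.3943  0.0226]
s probe 0.74 394.52 237.38400000000001 [ 0.7182 -0.2682  0.1042]
expect [0.5618 0.2075 0.1092] 271.67490825147246 168.15905364442727
expect [0.569  0.2055 0.079 ] 273.7952670005525 175.16193336018563
```

View pics/c7.png

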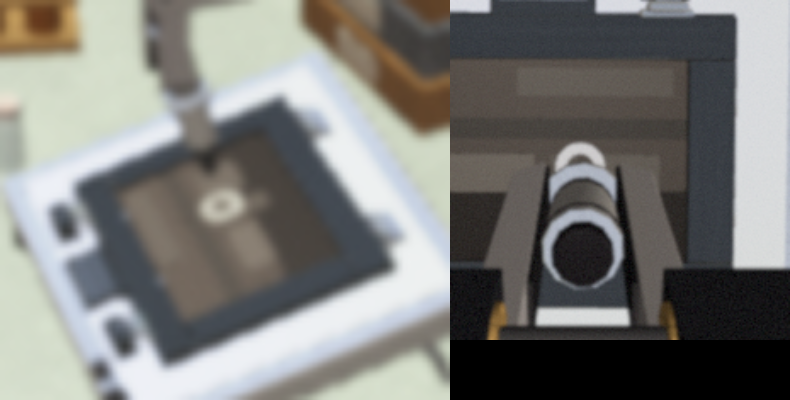

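The side crop shows the nose tip at full-frame (271.6,168.6) and the ring at (274.4,176). Both are within a pixel of my prediction, so I go down along the normal.

>>> {"fn": "jog_arm", "kwargs": {"rows": [[[-0.0013,-0.001,0.005],0,0.0],[[-0.0013,-0.001,0.005],0,0.0],[[-0.0013,0,0.005],0,0.0],[[-0.0013,0,0.005],0,0.0],[[-0.0013,0,0.005],0,0.0],[[0,0,0],0,0.0],[[0,0,0],0,0.0],[[0,0,0],0,0.0]]}}

```text
time_s: 16.48
ee_pos: [0.5381, 0.209, 0.1616]
eef_rot: [3.142, 0.0, 3.002]
force: [-1.3, 0.1, -1.4]
grip_width: 0.0239
grip_force: 15.0
```

>>> {"fn": "jog_arm", "kwargs": {"rows": [[[-0.0007,0,0.0025],0,0.0],[[0,0,0],0,0.0],[[0,0,0],0,0.0],[[0,0,0],0,0.0]]}}

```text
time_s: 16.82
ee_pos: [0.5387, 0.2089, 0.1591]
eef_rot: [3.142, 0.0, 3.002]
force: [1.0, -0.2, -1.0]
grip_width: 0.0236
grip_force: 15.0
```

>>> {"fn": "jog_arm", "kwargs": {"rows": [[[-0.0007,0,0.0025],0,0.0],[[0,0,0],0,0.0],[[0,0,0],0,0.0],[[0,0,0],0,0.0]]}}

```text
time_s: 17.15
ee_pos: [0.5395, 0.2088, 0.1566]
eef_rot: [3.141, 0.0, 3.002]
force: [0.4, 0.8, -0.5]
grip_width: 0.0238
grip_force: 15.0
```

>>> {"fn": "jog_arm", "kwargs": {"rows": [[[-0.0005,0,0.002],0,0.0],[[0,0,0],0,0.0],[[0,0,0],0,0.0],[[0,0,0],0,0.0]]}}

```text
time_s: 17.48
ee_pos: [0.54, 0.2087, 0.1545]
eef_rot: [3.142, 0.0, 3.002]
force: [-0.2, 1.5, 0.5]
grip_width: 0.0235
grip_force: 15.0
```

>>> {"fn": "jog_arm", "kwargs": {"rows": [[[-0.0004,0,0.0016],0,0.0],[[0,0,0],0,0.0],[[0,0,0],0,0.0],[[0,0,0],0,0.0],[[0,0,0],0,0.0]]}}

```text
time_s: 17.9
ee_pos: [0.5403, 0.2087, 0.1529]
eef_rot: [3.142, 0.0, 3.002]
force: [-0.2, 0.8, 1.2]
grip_width: 0.0238
grip_force: 15.0
```

Run:
```python
from h import *
np.set_printoptions(precision=4,suppress=True)
F=[]
for i in range(6): camera('side') if i<5 else 0; F.append(get_obs()['force'])
print(np.mean(F,0),np.std(F,0));o=get_obs();print(o['ee_pos'],o['eef_rot'],o['grip_width'],o['time_s'])
tilt()
d=shot('wrist');e=shot('side')
a=cv2.resize(e['image'][135:215,230:320],None,fx=5,fy=5,interpolation=cv2.INTER_CUBIC)
b=d['image'][150:350,200:400]; b=cv2.resize(b,(340,340))
c=np.zeros((400,790,3),np.uint8);c[:400,:450]=a;c[:340,450:]=b;cv2.imwrite('pics/c8.png',c[:,:,::-1])
```

```text
[0.0453 0.5283 0.8116] [0.4094 0.6399 0.7187]
[0.5403 0.2087 0.1529] [3.1415 0.0001 3.0021] 0.02331799066423371 18.15
z -0.051 n 425 x max 0.0074 med 0.0011
z -0.045 n 212 x max 0.0108 med 0.0090
z -0.039 n 136 x max 0.0118 med 0.0103
z -0.033 n 49 x max 0.0114 med 0.0107
z -0.027 n 31 x max 0.0096 med 0.0087
z -0.021 n 35 x max 0.0082 med 0.0074
z -0.015 n 31 x max 0.0065 med 0.0057
z -0.009 n 25 x max 0.0049 med 0.0041
z -0.003 n 24 x max 0.0035 med 0.0027
z 0.003 n 34 x max 0.0019 med 0.0010
z 0.009 n 12 x max 0.0006 med 0.0001
z 0.015 n 108 x max 0.0028 med 0.0004
z 0.021 n 6 x max 0.0026 med 0.0021
cap [ 0.0004  0.     -0.05  ] 576
slope dx/dz (tan) [-0.1926  0.0031]
```

View pics/c8.png

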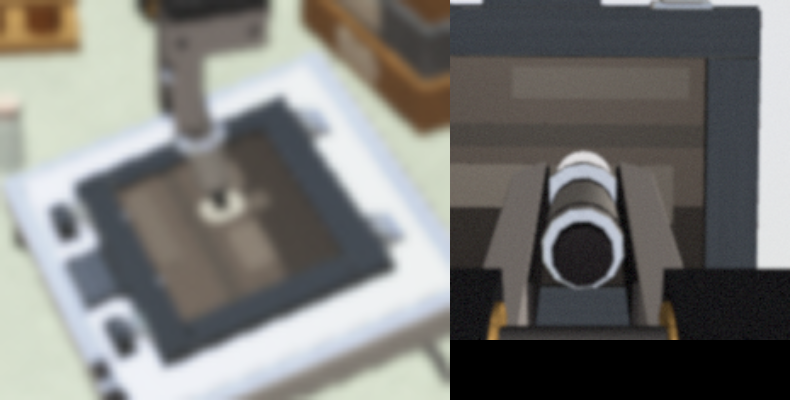

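The nose sits inside the ring in the side crop, at about (215,200). The push is about 2.3 N, so the nose is half in, and the tilt is about 0.25 rad. I hold a moment and hand in.

>>> {"fn": "jog_arm", "kwargs": {"rows": [[[0,0,0],0,0.0],[[0,0,0],0,0.0],[[0,0,0],0,0.0],[[0,0,0],0,0.0]]}}

```text
time_s: 18.63
ee_pos: [0.5403, 0.2087, 0.1529]
eef_rot: [3.142, 0.0, 3.002]
force: [-0.4, 0.5, 1.4]
grip_width: 0.0237
grip_force: 15.0
```

```bash
python3 -c "
from station import *
print(hand_in())"
```

```text
the job is handed in; nothing more can be done
None
```

I handed the job in at about 18.6 s, but no verdict came back: the frame is shut on its catches, and the held probe's nose is on the glass inside the ring label, pressing about 2.3 N (roughly half in) and within about 0.02 rad of square.

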